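# Clamp the glued chess-set leaf

## Robot

A 6-joint arm with a two-finger parallel gripper is mounted at the origin on the work surface. World frame = base frame: x ahead of the robot, y to its left, z up, the work surface at z = 0. Lengths are in m, angles in rad, forces in N, time in s.
With the tool pointing down it reaches from about 0.4 to 0.925 m from the base axis. Payload 12.5 kg.
Tool frame: the origin (TCP) lies between the finger pads; the fingertips stand 22 mm ahead of it and the grasp point (between the pads) lies 3 mm ahead of it; z points along the fingers, y is the line along which they close (so a half turn about z gives the same grasp; the last joint's range is limited). The gripper opens to 95 mm and grips with 3 to 60 N. Pads are 20 mm wide; open, the fingers measure 119 mm over their backs; the gripper's body (75 mm by 180 mm) begins 59 mm behind the grasp point.
Start: joints at [1.031, 0.491, 1.559, -0, 1.092, -0.106], TCP at [0.263, 0.567, 0.237] pointing down, gripper open.
Joint ranges: [-3.1, 3.1], [-0.84, 2.19], [0.05, 2.79], [-1.13, 4.28], [0.06, 2.93], [-2.69, 2.69]. Speed limits (rad/s): [2.22, 2.22, 2.79, 3.14, 3.14, 3.14].

## Interface

Orientations are given as a rotation vector (axis times angle).
In Python, from bench import * gives the robot as it stands. The module is installed in compiled form; this text tells all that it offers.
- The arm moves only by the tool send_rows, never from a script. Its argument "motion" is a list that holds one entry, the list of rows, each a list of 5 numbers: the shift along the tool's x, y, z in m, then the turn about the tool's z in degrees, then the opening, from 0 (shut) to 1 (fully open). A call has 1 to 5 rows; each row is the pose to reach, as a shift and turn from the pose commanded when the call began, along the tool's axes at that moment; what a row does not reach only later rows make up. A row lasts 1/8 s, in which the tool goes at most 62.5 mm and 10.7 degrees, less where a joint would pass 70% of its speed; a pose out of reach is approached as far as the arm can. A call with a gripper value outside its range is refused whole. The fingers move at their own pace and stop on an object; "squeeze" is the grip in N (left out, the last holds). Time passes only in rows, so rows that repeat a pose let the fingers close. It gives the time, the measured TCP pose, the force, the opening and the grip force at its end, in the units of the state.
- get_state(): the state, without advancing time (a new reading comes with each control period).
- camera(name): name is "scene" or "top"; returns a dict with "frame" (400x640x3 uint8, blue, green, red), "depth" (400x640 float32, m along the optical axis (not along the pixel's ray), 0 where there is no reading), "intrinsics" (3x3 intrinsics, pixels), "extrinsics" (4x4, takes a point from camera to world coordinates). Camera axes: x right, y up, looking along -z (the intrinsics and any distortion apply to the point x, -y, -z); pixel columns grow to the right and rows downward; lengths in m; the calibration is good to about 2 mm. A picture is of the moment at which its call begins.
- close_job(): hands the job in; it is judged then, once.
The state is a dict: "time_s": time; "q": joint angles; "dq": joint speeds; "joint_torque": joint torques, N m; "ee_pos": TCP position; "orientation": TCP orientation; "contact_force": force on the tool from outside, world axes, zero at the start; "torque": the same for the moment, N m; "gripper_width": finger opening in m; "finger_force": force on a finger pad.
Only numpy, scipy, OpenCV 4.12 (cv2) and the standard library are available. Lean on these libraries where they do the work, as an engineer would, in place of code of your own. Each camera call takes 0.05 s, during which the arm holds its last target. There are 200 camera calls.

## Task

The black latch rail of the loose red chess leaf has just been glued: lay that leaf face up on the lower jaw of the little blue screw clamp, rail end first, slide it square and fully home against the stop under the screw, and let go of it. Then turn the orange T-grip clockwise until the rubber foot meets the rail and snug it finger-tight by feel, firm but well short of cracking the plastic, and leave it clamped. Leave the tea glass, saucer, glue bottle and the other chess half where they are.

Things in the scene. Friction and masses are not known exactly. Their poses are not given: they have to be found in the camera images.
- leaf_center (a point): Centre (9 mm above its underside) of the leaf to clamp: half of a pocket chess set, a flat red plastic block 132 mm long (x axis), 64 mm wide (y), 18 mm thick (z, up), 0.11 to 0.18 kg, face up on the table, chequered on top. Its +x end is the glued part: a black rail 22 mm wide across the full width, flush with the block.
- leaf_rail_end (a point): Middle of the end face of the black rail: 66 mm along +x from leaf_center, same height and axes. With the leaf home it meets clamp_stop.
- chess_leaf: The same leaf; origin at the centre of its underside, axes as leaf_center.
- clamp_stop (a point): Middle of the clamp's stop face, 21 mm above the table. x points level into the clamp (the way the leaf slides in), y along the face, z up. The stop is the front, 46 mm wide and 20 mm tall, of a block standing on the lower jaw; behind it a steel bar rises to 104 mm. Leaf home: rail face against the stop, centred on the jaw, underside 12 mm above the table.
- clamp: Heavy blue upright clamp, does not move; origin on the table under the screw's axis, 13 mm before the stop, axes as clamp_stop. Lower jaw: flat, 12 mm high, 46 mm wide (the leaf overhangs 9 mm each side, bare table there), from the stop 128 mm out towards -x. The arm carrying the screw overhangs the jaw 59 to 93 mm above the table, 26 mm wide, out to 13 mm beyond the screw's axis.
- handle (a point): Centre of the orange T-grip on top of the screw, on its vertical axis: a straight bar 68 mm long (x axis, level, turns with the screw), 13 mm thick (y), 22 mm tall (z), about 0.14 m above the table; below it only the 9 mm spindle for 30 mm. Pinch it across its 13 mm from above and twist, or push its ends round.
- screw: Spindle, T-grip and rubber foot in one; origin on the axis 139 mm below handle, same axes. The foot, 21 mm across, turns with the screw. The arm was left at a height that differs by some mm each time: the foot starts 2 to 5.5 mm above a leaf that is home, so where they meet must be felt.
- handle_turn (a joint): Turn of the screw (rad), grows clockwise seen from above and drives it down 8 mm a turn; starts within 0.4 of 0, range -2.2 to 10.5. Torque felt while turning: 0.07 N m free; once the foot bears it climbs about 9 mN m per newton of clamping, softly for half a radian, then 0.5 N m per rad. Finger-tight: about 0.25 N m (25 N); under 0.15 loose, over 0.35 too much, 0.5 cracks the plastic. At rest it eases. Stays when let go.
- other_leaf_center (a point): The other half of the chess set, red, 132 x 64 x 18 mm with small chessmen standing on it, no black rail; not to be disturbed. Point at its centre, 9 mm up.
- tea_glass_center (a point): Tea glass in a stainless steel holder, 72 mm across (120 mm over the handle), 100 mm tall; not to be disturbed. Point on its axis, 50 mm up.
- saucer_center (a point): Empty white ceramic saucer, 136 mm across, 20 mm tall; not to be disturbed. Point on its axis, 10 mm up.
- glue_bottle_center (a point): Small glue bottle, 36 mm across, 85 mm tall; not to be disturbed. Point on its axis, 42 mm up.
Not all that is in view belongs to the job. Several things look just like the chess_leaf: the one meant starts farthest to the robot's right.

How it is judged:
By the outcome, as a careful person would: the job done as asked, in the order asked, and still so for the second after the job is handed in, with the robot touching nothing.
It also fails if it takes over 72 s, if anything falls off the work surface, if the arm or the gripper's body presses on something with over 40 N, if the wrist force passes 120 N, or if a joint passes its speed limit or range.

## Working session

There is one attempt and no reset: what is moved stays moved. The work goes in short steps, Python scripts to look and compute and a tool call to move; the robot and the scene stay as the last step left them, time stands still between calls to the robot, and variables do not carry over. Pictures are saved under pics/ and viewed, at most 10 in all, crops included, and the job is handed in when it is done.

Besides the shell and the picture viewer there is one more tool, called by a JSON object that holds its "method" and its "body". send_rows: Moves the arm, as the interface text tells. Its arguments: {"type":"object","properties":{"motion":{"type":"array","items":{"type":"array","items":{"type":"array","items":{"type":"number"}}}},"squeeze":{"type":"number"}},"required":["motion"]}

```bash
mkdir -p pics
python3 - <<'E'
from bench import *
import cv2,numpy as np
for n in("scene","top"):
    c=camera(n);cv2.imwrite(f"pics/{n}0.png",c["frame"]);np.savez(f"{n}0.npz",**c)
    print(n,c["intrinsics"].tolist(),np.round(c["extrinsics"],4).tolist())
s=get_state();print(s)
E
```

```text
scene [[423.46529968217675, 0.0, 321.8878581715305], [0.0, 423.46529968217675, 201.23859553102042], [0.0, 0.0, 1.0]] [[0.1493, -0.7446, 0.6506, 1.3967], [0.9887, 0.1211, -0.0883, -0.1394], [-0.013, 0.6564, 0.7543, 1.0582], [0.0, 0.0, 0.0, 1.0]]
top [[498.9813558262007, 0.0, 320.5969558095262], [0.0, 498.9813558262007, 201.87700917379513], [0.0, 0.0, 1.0]] [[-0.002, 0.998, -0.0636, 0.4421], [-0.9999, -0.0027, -0.011, -0.0244], [-0.0112, 0.0636, 0.9979, 1.5148], [0.0, 0.0, 0.0, 1.0]]
{'time_s': 0.1, 'q': array([ 1.03140308e+00,  4.91534862e-01,  1.55935530e+00, -6.64531931e-06,
        1.09170472e+00, -1.05574702e-01]), 'dq': array([ 0.00031502, -0.00294007,  0.00011029, -0.00020734,  0.00139235,
        0.00096173]), 'joint_torque': array([ 2.77400330e-03, -6.13621473e+01, -2.58604360e+01,  6.94411620e-02,
        4.70054441e-02, -6.99834413e-05]), 'ee_pos': array([0.26258655, 0.56696726, 0.2361095 ]), 'orientation': array([-6.76037606e-01, -3.06767254e+00,  1.49592935e-03]), 'contact_force': array([-0.55156661,  0.08184429, -0.51282476]), 'torque': array([-0.03405927, -0.01480462,  0.01631248]), 'finger_force': 0.0, 'gripper_width': 0.0951863862174485}
```

View pics/scene0.png

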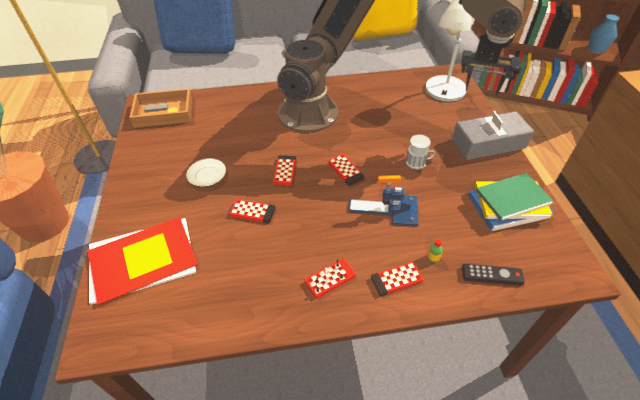

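View pics/top0.png

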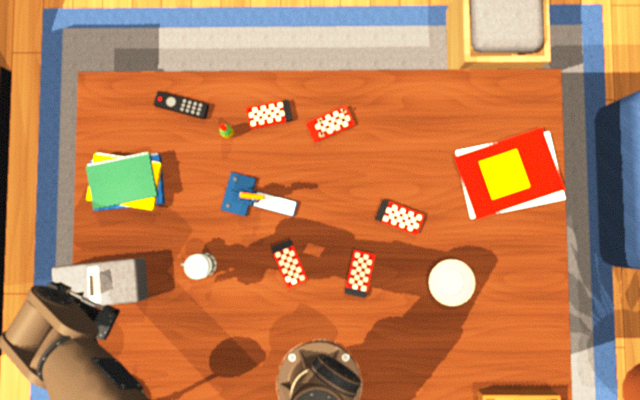

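Run:
```python
import cv2,numpy as np
t=cv2.imread("pics/top0.png");s=cv2.imread("pics/scene0.png")
a=cv2.resize(t[160:250,210:320],None,fx=3.6,fy=3.6,interpolation=cv2.INTER_CUBIC)
b=cv2.resize(s[160:250,335:445],None,fx=3.6,fy=3.6,interpolation=cv2.INTER_CUBIC)
c=cv2.resize(t[190:245,360:440],None,fx=3.6,fy=3.6,interpolation=cv2.INTER_CUBIC)
d=cv2.resize(s[190:245,215:295],None,fx=3.6,fy=3.6,interpolation=cv2.INTER_CUBIC)
o=np.zeros((a.shape[0]+c.shape[0],a.shape[1]*2,3),np.uint8)
o[:a.shape[0],:a.shape[1]]=a;o[:a.shape[0],a.shape[1]:]=b
o[a.shape[0]:,:c.shape[1]]=c;o[a.shape[0]:,a.shape[1]:a.shape[1]+d.shape[1]]=d
cv2.imwrite("pics/crop0.png",o)
for n,im,(x0,x1,y0,y1) in(("top",t,(365,440,190,245)),("scene",s,(220,285,190,235))):
    h=cv2.cvtColor(im,cv2.COLOR_BGR2HSV);print(n,"table/leaf px",h[y0+26,x0:x1:6].tolist())
```

```text
top table/leaf px [[11, 201, 206], [10, 195, 208], [17, 62, 74], [20, 104, 232], [30, 9, 255], [13, 141, 253], [15, 128, 253], [30, 28, 255], [20, 104, 254], [0, 0, 255], [9, 204, 140], [10, 192, 206], [10, 191, 208]]
scene table/leaf px [[10, 156, 172], [10, 156, 142], [4, 207, 181], [3, 202, 192], [3, 207, 222], [3, 211, 247], [28, 37, 247], [2, 209, 212], [10, 68, 83], [11, 160, 163], [10, 160, 179]]
```

View pics/crop0.png

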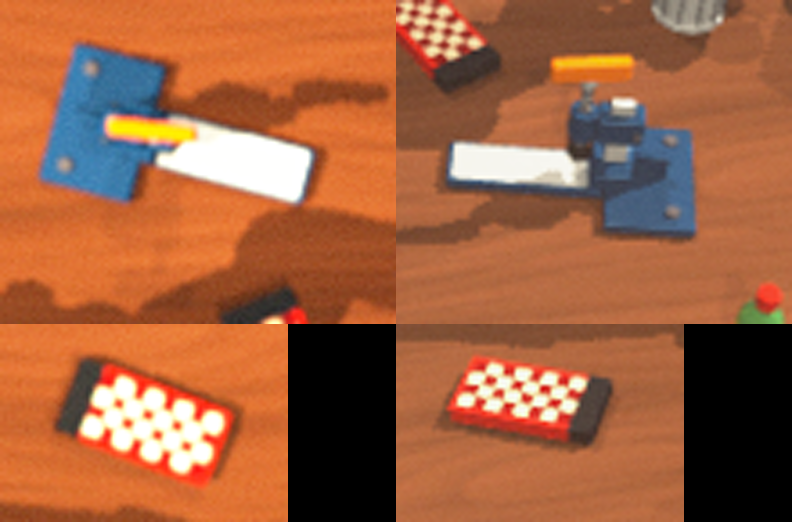

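```bash
cat > h.py <<'E'
import cv2,numpy as np
def ray(c,uv,z):
    K,E=c["intrinsics"],c["extrinsics"];uv=np.asarray(uv,float).reshape(-1,2)
    d=np.c_[(uv[:,0]-K[0,2])/K[0,0],-(uv[:,1]-K[1,2])/K[1,1],-np.ones(len(uv))]@E[:3,:3].T
    o=E[:3,3];return (o+d*((z-o[2])/d[:,2])[:,None])[:,:2]
def masks(im):
    h=cv2.cvtColor(im,cv2.COLOR_BGR2HSV).astype(int);H,S,V=h[...,0],h[...,1],h[...,2]
    red=((H<6)|(H>172))&(S>150)&(V>110);white=(S<150)&(V>200);black=(V<105)&(S<130)
    blue=(H>95)&(H<125)&(S>80);orange=(H>9)&(H<28)&(S>150)&(V>235)
    return dict(red=red,white=white,black=black,blue=blue,orange=orange)
def blob(m,box):
    x0,x1,y0,y1=box;k=np.zeros(m.shape,np.uint8);k[y0:y1,x0:x1]=m[y0:y1,x0:x1]
    cs=cv2.findContours(k,cv2.RETR_EXTERNAL,cv2.CHAIN_APPROX_NONE)[0]
    return max(cs,key=cv2.contourArea).reshape(-1,2)
def rect(P):
    (c,wh,a)=cv2.minAreaRect((P*1000).astype(np.float32));b=cv2.boxPoints((c,wh,a))
    e=[b[1]-b[0],b[2]-b[1]];i=int(np.linalg.norm(e[1])>np.linalg.norm(e[0]))
    v=e[i];v=v*np.sign(v[1]);return np.round(c,1),np.round(sorted(wh),1),np.round(np.degrees(np.arctan2(v[1],v[0])),1)
E
python3 - <<'E'
from h import *
B={"top":dict(leaf=(370,435,192,240),jaw=(245,305,185,222),or_=(234,272,185,206)),"scene":dict(leaf=(222,280,195,228),jaw=(340,400,195,220),or_=(372,410,172,186))}
for n in B:
    c=np.load(f"{n}0.npz");m=masks(c["frame"])
    g=cv2.morphologyEx((m["red"]|m["white"]|m["black"]).astype(np.uint8),cv2.MORPH_CLOSE,np.ones((3,3)))
    p=blob(g,B[n]["leaf"]);print(n,"leaf",rect(ray(c,p,.018)))
    r=blob(m["black"],B[n]["leaf"]);print("  rail",rect(ray(c,r,.018)))
    j=blob(m["white"],B[n]["jaw"]);print("  jaw white",rect(ray(c,j,.012)))
    j=blob(cv2.morphologyEx((m["white"]|m["blue"]).astype(np.uint8),cv2.MORPH_CLOSE,np.ones((3,3))),B[n]["jaw"]);print("  jaw all",rect(ray(c,j,.012)))
    o=blob(m["orange"],B[n]["or_"]);print("  orange",rect(ray(c,o,.150)),rect(ray(c,o,.139)))
E
```

```text
top leaf (array([ 492.9, -245.4]), array([ 68.8, 133.9]), np.float32(68.5))
  rail (array([ 513.4, -190.6]), array([16.6, 62. ]), np.float32(157.8))
  jaw white (array([532.8, 133.1]), array([ 48.5, 128. ]), np.float32(74.6))
  jaw all (array([544. , 145.6]), array([ 88.4, 153.4]), np.float32(88.4))
  orange (array([546.5, 180.3]), array([14. , 64.2]), np.float32(83.5)) (array([547.3, 182. ]), array([14.1, 64.7]), np.float32(83.5))
scene leaf (array([ 502.7, -244.6]), array([ 77.3, 136.8]), np.float32(68.4))
  rail (array([ 524.4, -192.4]), array([23.7, 75.6]), np.float32(158.9))
  jaw white (array([534.1, 128.3]), array([ 42.7, 116.9]), np.float32(80.8))
  jaw all (array([536.2, 127.3]), array([ 46.6, 117.3]), np.float32(75.8))
  orange (array([552.8, 178.9]), array([12.5, 65.9]), np.float32(80.7)) (array([542.6, 182.7]), array([12.6, 66.7]), np.float32(80.7))
```

Run:
```python
from h import *
def cross(s,lev):  # subpixel crossings of 1D signal
    return [i+(lev-s[i])/(s[i+1]-s[i]) for i in range(len(s)-1) if (s[i]-lev)*(s[i+1]-lev)<0]
for n,cols,r0,r1 in(("top",range(266,293,2),188,222),("scene",range(354,384,2),196,220)):
    c=np.load(f"{n}0.npz");im=c["frame"].astype(float)
    sig=im[...,0]          # blue channel: white & blue jaw high, wood low
    U,L=[],[]
    for u in cols:
        x=cross(sig[r0:r1,u],105)
        if len(x)>=2: U.append((u,r0+x[0]));L.append((u,r0+x[-1]))
    u=ray(c,U,.012)*1000;l=ray(c,L,.012)*1000
    A=[]
    for P in(u,l):
        vx,vy,x,y=cv2.fitLine(P.astype(np.float32),cv2.DIST_HUBER,0,.01,.01).ravel();v=np.array([vx,vy])*np.sign(vy)
        res=np.abs((P-[x,y])@[-v[1],v[0]]).max();A.append((np.degrees(np.arctan2(v[1],v[0])),x+(100-y)*v[0]/v[1],res))
    print(n,np.round(A,2))
    E=[]
    for rr in (range(203,213,2) if n=="top" else range(203,209)):
        w=sig[rr,250:310] if n=="top" else sig[rr,335:375];o=250 if n=="top" else 335
        x=cross(w,105)
        if x:E.append((o+(x[-1] if n=="top" else x[0]),rr))
    print(" end edge",np.round(ray(c,E,.012)*1000,1).tolist())
    m=masks(c["frame"]);
# base plate orientation, top
c=np.load("top0.npz");print("base",rect(ray(c,blob(masks(c["frame"])["blue"],(215,262,168,220)),.01)))
```

```text
top [[ 76.23 550.81   0.72]
 [ 74.98 498.92   1.  ]]
 end edge [[534.6, 63.8], [528.6, 65.2], [522.5, 66.8], [516.5, 68.3], [510.5, 69.9]]
scene [[ 75.03 503.31   2.12]
 [ 75.78 554.19   1.66]]
 end edge [[516.2, 70.1], [520.4, 68.9], [524.4, 67.2], [528.6, 66.2], [532.8, 65.4], [536.9, 64.4]]
base (array([561.2, 232.5]), array([ 96.9, 116.3]), np.float32(165.1))
```

The candidates for the leaf in the top view are (268,114), (290,264), (360,272), and (332,123), which has men on it so it's the other half. The fourth look-alike, (401,216), is farthest to the robot's right. The crop shows it chequered, with a black rail at its left (+y) end, so I choose that one.

The crops also show the clamp: jaw end near (297,210) in the top view, and the orange grip around (251,196).

```bash
cat > go.py <<'E'
import sys,numpy as np
from bench import *
from scipy.spatial.transform import Rotation as R
def st():
    s=get_state();M=R.from_rotvec(s["orientation"]).as_matrix();p=s["ee_pos"]*1000
    phi=np.degrees(np.arctan2(M[1,0],M[0,0]))
    print("t%.2f"%s["time_s"],"p",np.round(p,1),"phi %.1f"%phi,"q1,6",np.round(np.degrees(s["q"][[0,5]]),1),"z",np.round(M[:,2],3),"F",np.round(s["contact_force"],1),"T",np.round(s["torque"],3),"w %.1f ff %.1f"%(s["gripper_width"]*1000,s["finger_force"]))
    return s,M,p,phi
if __name__=="__main__":
    s,M,p,phi=st();a=[float(x) for x in sys.argv[1:]]
    for i in range(0,len(a)-3,4):
        t=np.array(a[i:i+3]);d=M.T@(t-p)
        print("to",t,"shift mm",np.round(d,1),"turn %.1f or %.1f"%((phi-a[i+3]+180)%360-180,(phi-a[i+3])%360-180))
E
python3 go.py 480 150 236 68.5 480.1 -280.8 120 68.5
```

```text
t0.10 p [262.6 567.  236.1] phi 155.1 q1,6 [59.1 -6. ] z [-0.001 -0.001 -1.   ] F [-0.6  0.1 -0.5] T [-0.034 -0.015  0.016] w 95.2 ff 0.0
to [480. 150. 236.] shift mm [-372.5 -287.     0.4] turn 86.6 or -93.4
to [ 480.1 -280.8  120. ] shift mm [-553.7 -677.7  116.7] turn 86.6 or -93.4
```

{"method": "send_rows", "body": {"motion": [[[-0.372,-0.287,0,86.7,1],[-0.372,-0.287,0,86.7,1],[-0.372,-0.287,0,86.7,1],[-0.372,-0.287,0,86.7,1],[-0.372,-0.287,0,86.7,1]]]}}

```text
time_s: 0.72
ee_pos: [0.4075, 0.2881, 0.2366]
orientation: [-1.996, -2.426, -0.0]
contact_force: [2.3, 0.1, 0.6]
gripper_width: 0.0949
finger_force: 0.0
```

```bash
python3 go.py 480.1 -280.8 120 68.5
```

```text
t0.72 p [407.5 288.1 236.6] phi 101.1 q1,6 [27.7 16.6] z [-0.  0. -1.] F [2.3 0.1 0.6] T [-0.006  0.009 -0.039] w 94.9 ff 0.0
to [ 480.1 -280.8  120. ] shift mm [-572.3  -38.2  116.6] turn 32.6 or -147.4
```

{"method": "send_rows", "body": {"motion": [[[-0.572,-0.038,0.117,32.6,1],[-0.572,-0.038,0.117,32.6,1],[-0.572,-0.038,0.117,32.6,1],[-0.572,-0.038,0.117,32.6,1],[-0.572,-0.038,0.117,32.6,1]]]}}

```text
time_s: 1.35
ee_pos: [0.4476, -0.0155, 0.1738]
orientation: [2.592, 1.775, 0.0]
contact_force: [0.8, 1.3, 0.2]
gripper_width: 0.0954
finger_force: 0.0
```

```bash
python3 go.py 480.1 -280.8 120 68.5
```

```text
t1.35 p [447.6 -15.5 173.8] phi 68.8 q1,6 [-10.5  10.7] z [ 0.  0. -1.] F [0.8 1.3 0.2] T [-0.147 -0.026 -0.04 ] w 95.4 ff 0.0
to [ 480.1 -280.8  120. ] shift mm [-235.6  126.2   53.8] turn 0.3 or -179.7
```

{"method": "send_rows", "body": {"motion": [[[-0.236,0.126,0.054,0.3,1],[-0.236,0.126,0.054,0.3,1],[-0.236,0.126,0.054,0.3,1],[-0.236,0.126,0.054,0.3,1],[-0.236,0.126,0.054,0.3,1]]]}}

```text
time_s: 1.98
ee_pos: [0.4796, -0.2819, 0.119]
orientation: [-2.598, -1.765, 0.0]
contact_force: [0.4, 1.2, 0.0]
gripper_width: 0.0948
finger_force: 0.0
```

```bash
python3 go.py 480.1 -280.8 120 68.5
python3 - <<'E'
from bench import *
import cv2,numpy as np
c=camera("top");s=camera("scene")
o=np.vstack([cv2.resize(c["frame"][180:270,350:460],(660,540))[:270*2],])
cv2.imwrite("pics/hover.png",o)
E
```

```text
t1.98 p [ 479.6 -281.9  119. ] phi 68.4 q1,6 [-37.3 -15.6] z [-0.001  0.001 -1.   ] F [0.4 1.2 0. ] T [-0.15   0.056  0.009] w 94.8 ff 0.0
to [ 480.1 -280.8  120. ] shift mm [ 1.2  0.1 -1. ] turn -0.1 or 179.9
```

{"method": "send_rows", "body": {"motion": [[[0.001,0,0.05,0,1],[0.001,0,0.08,0,1],[0.001,0,0.093,0,1],[0.001,0,0.093,0,1]]]}}

```text
time_s: 2.58
ee_pos: [0.4804, -0.2772, 0.0272]
orientation: [-2.595, -1.77, 0.0]
contact_force: [0.3, 0.1, 1.1]
gripper_width: 0.0952
finger_force: 0.0
```

{"method": "send_rows", "body": {"motion": [[[0,0,0,0,0.75],[0,0,0,0,0.5],[0,0,0,0,0.5],[0,0,0,0,0.5],[0,0,0,0,0.5]]], "squeeze": 40}}

```text
time_s: 3.2
ee_pos: [0.4803, -0.2783, 0.0275]
orientation: [2.596, 1.768, 0.0]
contact_force: [-1.2, -0.2, 6.1]
gripper_width: 0.0637
finger_force: 40.0
```

```bash
python3 go.py 480.1 -280.8 26 68.5
```

```text
t3.20 p [ 480.3 -278.3   27.5] phi 68.5 q1,6 [-36.9 -15.4] z [ 0. -0. -1.] F [-1.2 -0.2  6.1] T [ 0.005  0.283 -0.002] w 63.7 ff 40.0
to [ 480.1 -280.8   26. ] shift mm [-2.4  0.7  1.5] turn 0.0 or -180.0
```

{"method": "send_rows", "body": {"motion": [[[0,0,-0.03,0,0.5],[0,0,-0.08,0,0.5],[0,0,-0.08,0,0.5],[0,0,-0.08,0,0.5]]]}}

```text
time_s: 3.7
ee_pos: [0.4799, -0.278, 0.1065]
orientation: [-2.596, -1.768, 0.0]
contact_force: [-0.1, -0.0, -2.6]
gripper_width: 0.0642
finger_force: 40.0
```

```bash
python3 go.py 508 35 105 75.5;  python3 - <<'E'
from bench import *
from h import *
o=[]
for n in("top","scene"):
    c=camera(n);np.savez(n+"1.npz",**c)
    x,y=(380,170) if n=="top" else (190,150)
    o.append(cv2.resize(c["frame"][y:y+100,x:x+110],(396,360),interpolation=cv2.INTER_CUBIC))
cv2.imwrite("pics/held.png",np.hstack(o))
E
```

```text
t3.70 p [ 479.9 -278.   106.5] phi 68.5 q1,6 [-36.9 -15.4] z [-0.  0. -1.] F [-0.1 -0.  -2.6] T [-0.127  0.075  0.015] w 64.2 ff 40.0
to [508.  35. 105.] shift mm [301.5 -88.4   1.6] turn -7.0 or 173.0
```

View pics/held.png

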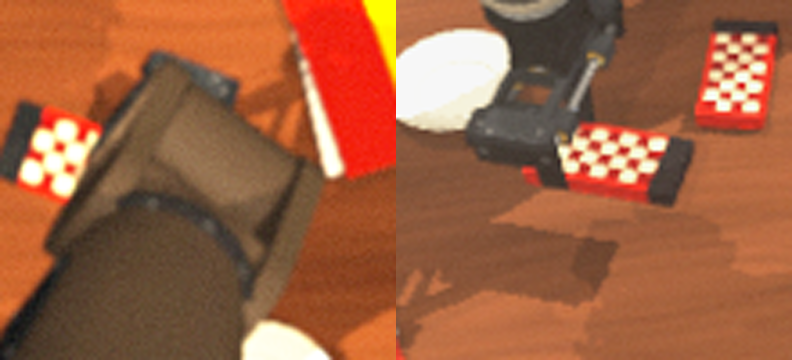

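Run:
```python
from h import *
tcp=np.array([479.9,-278.]);a=np.radians(68.5);X=np.array([np.cos(a),np.sin(a)]);Y=np.array([X[1],-X[0]])
for n,box in(("top",(378,396,192,232)),("scene",(250,290,180,212))):
    c=np.load(n+"1.npz");p=blob(masks(c["frame"])["black"],box)
    for z in(.097,.079):
        P=ray(c,p,z)*1000-tcp;l=P@X;t=P@Y
        print(n,z,"along %.1f..%.1f"%tuple(np.percentile(l,[2,98])),"lat %.1f..%.1f"%tuple(np.percentile(t,[2,98])))
```

```text
top 0.097 along 84.8..102.1 lat -31.8..27.7
top 0.079 along 83.0..100.5 lat -30.5..29.7
scene 0.097 along 84.4..108.5 lat -27.3..45.4
scene 0.079 along 77.3..101.9 lat -42.9..31.3
```

{"method": "send_rows", "body": {"motion": [[[0.3,-0.088,0,-7,0.5],[0.3,-0.088,0,-7,0.5],[0.3,-0.088,0,-7,0.5],[0.3,-0.088,0,-7,0.5],[0.3,-0.088,0,-7,0.5]]]}}

```text
time_s: 4.42
ee_pos: [0.5077, 0.035, 0.106]
orientation: [-2.483, -1.923, 0.002]
contact_force: [0.5, -1.1, -1.4]
gripper_width: 0.0636
finger_force: 40.0
```

```bash
python3 go.py 508 35 105 75.5; python3 go.py 508 35 60 75.5
```

```text
t4.42 p [507.7  35.  106. ] phi 75.5 q1,6 [-3.5 11. ] z [-0.002  0.    -1.   ] F [ 0.5 -1.1 -1.4] T [-0.197  0.01   0.005] w 63.6 ff 40.0
to [508.  35. 105.] shift mm [0.  0.3 1. ] turn 0.0 or -180.0
t4.42 p [507.7  35.  106. ] phi 75.5 q1,6 [-3.5 11. ] z [-0.002  0.    -1.   ] F [ 0.5 -1.1 -1.4] T [-0.197  0.01   0.005] w 63.6 ff 40.0
to [508.  35.  60.] shift mm [ 0.   0.4 46. ] turn 0.0 or -180.0
```

{"method": "send_rows", "body": {"motion": [[[0,0.001,0.03,0,0.5],[0,0.001,0.055,0,0.5],[0,0.001,0.062,0,0.5],[0,0.001,0.064,0,0.5],[0,0.001,0.0645,0,0.5]]]}}

```text
time_s: 5.05
ee_pos: [0.5094, 0.0326, 0.043]
orientation: [2.484, 1.923, 0.001]
contact_force: [0.5, 1.2, -0.8]
gripper_width: 0.0637
finger_force: 40.0
```

```bash
python3 go.py 508.9 35 40 75.5;  python3 - <<'E'
from bench import *
from h import *
o=[]
for n in("top","scene"):
    c=camera(n);np.savez(n+"2.npz",**c)
    x,y=(220,160) if n=="top" else (310,160)
    o.append(cv2.resize(c["frame"][y:y+90,x:x+110],(396,324),interpolation=cv2.INTER_CUBIC))
cv2.imwrite("pics/jaw.png",np.hstack(o))
E
```

```text
t5.05 p [509.4  32.6  43. ] phi 75.5 q1,6 [-3.8 10.7] z [ 0.001  0.    -1.   ] F [ 0.5  1.2 -0.8] T [-0.16   0.091 -0.008] w 63.7 ff 40.0
to [508.9  35.   40. ] shift mm [ 2.2 -1.1  3. ] turn 0.0 or -180.0
```

View pics/jaw.png

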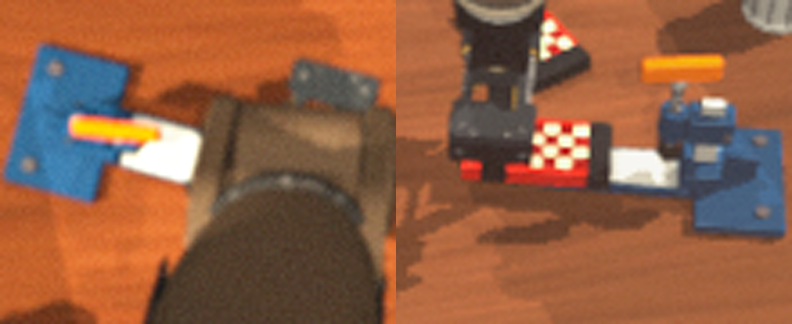

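{"method": "send_rows", "body": {"motion": [[[0.015,-0.001,0.0005,0,0.5],[0.03,-0.001,0.001,0,0.5],[0.042,-0.001,0.0015,0,0.5],[0.052,-0.001,0.002,0,0.5],[0.053,-0.001,0.002,0,0.5]]]}}

```text
time_s: 5.78
ee_pos: [0.5215, 0.0852, 0.0406]
orientation: [-2.482, -1.925, -0.0]
contact_force: [0.4, -0.4, -2.2]
gripper_width: 0.0636
finger_force: 40.0
```

```bash
python3 go.py 523.9 93.7 40 75.5
```

```text
t5.78 p [521.5  85.2  40.6] phi 75.6 q1,6 [ 2.1 16.5] z [ 0.  0. -1.] F [ 0.4 -0.4 -2.2] T [-0.152  0.023 -0.012] w 63.6 ff 40.0
to [523.9  93.7  40. ] shift mm [8.8 0.2 0.6] turn 0.1 or -179.9
```

Lowering to contact, then pushing home in small steps.

{"method": "send_rows", "body": {"motion": [[[0,0,0.001,0,0.5],[0.002,0,0.0015,0,0.5],[0.004,0,0.0015,0,0.5],[0.005,0,0.0015,0,0.5],[0.005,0,0.0015,0,0.5]]]}}

```text
time_s: 6.4
ee_pos: [0.5229, 0.0889, 0.0395]
orientation: [2.484, 1.923, 0.001]
contact_force: [-0.8, -1.9, 5.7]
gripper_width: 0.0633
finger_force: 40.0
```

```bash
python3 go.py 523.9 93.7 40 75.5
```

```text
t6.40 p [522.9  88.9  39.5] phi 75.5 q1,6 [ 2.5 17. ] z [ 0.001 -0.    -1.   ] F [-0.8 -1.9  5.7] T [-0.552  0.302 -0.032] w 63.3 ff 40.0
to [523.9  93.7  40. ] shift mm [ 4.9 -0.2 -0.5] turn 0.0 or -180.0
```

{"method": "send_rows", "body": {"motion": [[[0.001,0,0,0,0.5],[0.002,0,0,0,0.5],[0.003,0,0,0,0.5],[0.004,0,0,0,0.5],[0.004,0,0,0,0.5]]]}}

```text
time_s: 7.02
ee_pos: [0.5238, 0.0927, 0.0395]
orientation: [2.484, 1.923, 0.001]
contact_force: [-0.8, -2.9, 5.3]
gripper_width: 0.0636
finger_force: 40.0
```

```bash
python3 go.py 523.9 93.7 40 75.5
```

```text
t7.03 p [523.8  92.7  39.5] phi 75.5 q1,6 [ 2.9 17.4] z [ 0.001 -0.    -1.   ] F [-0.8 -2.9  5.3] T [-0.608  0.297 -0.009] w 63.6 ff 40.0
to [523.9  93.7  40. ] shift mm [ 0.9 -0.2 -0.5] turn 0.0 or -180.0
```

{"method": "send_rows", "body": {"motion": [[[0.001,0,0,0,0.5],[0.002,0,0,0,0.5],[0.003,0,0,0,0.5],[0.003,0,0,0,0.5]]]}}

```text
time_s: 7.52
ee_pos: [0.524, 0.0939, 0.0395]
orientation: [2.484, 1.923, -0.003]
contact_force: [-4.0, -20.8, 9.5]
gripper_width: 0.0637
finger_force: 40.0
```

```bash
python3 go.py 523.9 93.7 40 75.5
```

```text
t7.53 p [524.   93.9  39.5] phi 75.5 q1,6 [ 3.1 17.8] z [-0.001 -0.002 -1.   ] F [ -4.  -20.8   9.5] T [-3.997  0.618 -0.231] w 63.7 ff 40.0
to [523.9  93.7  40. ] shift mm [-0.2 -0.  -0.5] turn -0.0 or 180.0
```

{"method": "send_rows", "body": {"motion": [[[-0.001,0,-0.0004,0,0.67],[-0.001,0,-0.0004,0,0.75],[-0.001,0,-0.0004,0,0.88],[-0.001,0,-0.0004,0,0.88]]]}}

```text
time_s: 8.02
ee_pos: [0.5242, 0.0952, 0.0395]
orientation: [-2.483, -1.924, -0.0]
contact_force: [0.3, -0.6, 0.9]
gripper_width: 0.0823
finger_force: 0.0
```

```bash
python3 go.py 546.5 180.5 215 -106
python3 - <<'E'
from bench import *
from h import *
o=[]
for n in("top","scene"):
    c=camera(n);np.savez(n+"3.npz",**c)
    x,y=(220,160) if n=="top" else (310,160)
    o.append(cv2.resize(c["frame"][y:y+90,x:x+110],(396,324),interpolation=cv2.INTER_CUBIC))
cv2.imwrite("pics/home.png",np.hstack(o))
E
```

```text
t8.03 p [524.2  95.2  39.5] phi 75.5 q1,6 [ 3.2 17.6] z [ 0.  0. -1.] F [ 0.3 -0.6  0.9] T [-0.072  0.093  0.056] w 82.3 ff 0.0
to [546.5 180.5 215. ] shift mm [  88.2    0.3 -175.5] turn -178.5 or 1.5
```

View pics/home.png

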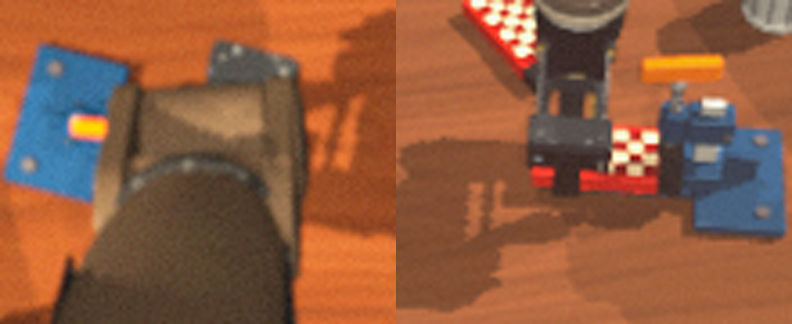

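{"method": "send_rows", "body": {"motion": [[[-0.02,0,-0.025,0,0.88],[-0.05,0,-0.06,0,0.88],[-0.05,0,-0.12,-10,0.6],[-0.05,0,-0.176,-20,0.5],[-0.05,0,-0.176,-30,0.5]]]}}

```text
time_s: 8.75
ee_pos: [0.5129, 0.0466, 0.2196]
orientation: [1.89, 2.502, 0.007]
contact_force: [-0.7, 0.3, -1.2]
gripper_width: 0.0591
finger_force: 0.0
```

```bash
python3 go.py 546.5 180.5 215 -107
python3 - <<'E'
from bench import *
from h import *
c=camera("scene");np.savez("scene4.npz",**c)
m=masks(c["frame"]);o=blob(m["orange"],(372,412,170,188));print(rect(ray(c,o,.143)))
c=camera("top");o=blob(masks(c["frame"])["orange"],(234,272,185,206));print(rect(ray(c,o,.150)))
E
```

```text
t8.75 p [512.9  46.6 219.6] phi 105.9 q1,6 [ -2.2 -18. ] z [ 0.007 -0.    -1.   ] F [-0.7  0.3 -1.2] T [-0.062  0.023  0.04 ] w 59.1 ff 0.0
to [546.5 180.5 215. ] shift mm [119.6  68.9   4.8] turn -147.1 or 32.9
(array([546.5, 182.5]), array([12.6, 64.1]), np.float32(80.7))
(array([546.8, 184.4]), array([13.7, 56. ]), np.float32(83.5))
```

{"method": "send_rows", "body": {"motion": [[[0.12,0.069,0.004,-147,0.5],[0.12,0.069,0.004,-147,0.5],[0.12,0.069,0.004,-147,0.5],[0.12,0.069,0.004,-147,0.5],[0.12,0.069,0.004,-147,0.5]]]}}

```text
time_s: 9.48
ee_pos: [0.5456, 0.1811, 0.2103]
orientation: [-0.562, -3.089, 0.001]
contact_force: [0.1, 0.4, -0.5]
gripper_width: 0.0473
finger_force: 0.0
```

```bash
python3 go.py 546.6 181 190 -107
```

```text
t9.47 p [545.6 181.1 210.3] phi 159.4 q1,6 [ 11.8 -57.6] z [-0.002 -0.    -1.   ] F [ 0.1  0.4 -0.5] T [0.008 0.036 0.021] w 47.3 ff 0.0
to [546.6 181.  190. ] shift mm [-1.1  0.3 20.3] turn -93.6 or 86.4
```

{"method": "send_rows", "body": {"motion": [[[-0.001,0,0.01,-93.5,0.5],[-0.001,0,0.02,-93.5,0.5],[-0.001,0,0.02,-93.5,0.5],[-0.001,0,0.02,-93.5,0.5],[-0.001,0,0.02,-93.5,0.5]]]}}

```text
time_s: 10.1
ee_pos: [0.5466, 0.1804, 0.1904]
orientation: [0.893, -3.01, -0.0]
contact_force: [-0.4, -1.1, -0.1]
gripper_width: 0.0476
finger_force: 0.0
```

```bash
python3 go.py 546.6 181 190 -107
```

```text
t10.10 p [546.6 180.4 190.4] phi -147.0 q1,6 [  11.7 -111.4] z [-0.002 -0.    -1.   ] F [-0.4 -1.1 -0.1] T [ 0.097  0.048 -0.011] w 47.6 ff 0.0
to [546.6 181.  190. ] shift mm [-0.4  0.5  0.4] turn -40.0 or 140.0
```

{"method": "send_rows", "body": {"motion": [[[0,0,0,-40,0.5],[0,0,0,-40,0.5],[0,0,0,-40,0.5],[0,0,0.02,-40,0.5],[0,0,0.03,-40,0.5]]]}}

```text
time_s: 10.72
ee_pos: [0.5463, 0.1803, 0.1599]
orientation: [1.861, -2.528, -0.002]
contact_force: [-0.1, 0.2, -1.2]
gripper_width: 0.0474
finger_force: 0.0
```

```bash
python3 go.py 546.6 181 144 -107
```

```text
t10.72 p [546.3 180.3 159.9] phi -107.3 q1,6 [  11.7 -151. ] z [-0.002 -0.    -1.   ] F [-0.1  0.2 -1.2] T [0.01  0.07  0.046] w 47.4 ff 0.0
to [546.6 181.  144. ] shift mm [-0.8 -0.1 15.9] turn -0.3 or 179.7
```

{"method": "send_rows", "body": {"motion": [[[0,0,0.01,0,0.5],[0,0,0.016,0,0.4],[0,0,0.016,0,0.05],[0,0,0.016,0,0.05],[0,0,0.016,0,0.05]]], "squeeze": 30}}

```text
time_s: 11.35
ee_pos: [0.5474, 0.1802, 0.1459]
orientation: [-1.867, 2.525, -0.001]
contact_force: [2.0, -2.9, -8.0]
gripper_width: 0.0136
finger_force: 15.5
```

{"method": "send_rows", "body": {"motion": [[[0,0,0,0,0.05],[0,0,0,0,0.05]]], "squeeze": 40}}

```text
time_s: 11.6
ee_pos: [0.5474, 0.1803, 0.1458]
orientation: [-1.867, 2.525, -0.001]
contact_force: [4.5, -2.0, -0.6]
gripper_width: 0.013
finger_force: 39.9
```

```bash
python3 go.py
```

```text
t11.60 p [547.4 180.3 145.8] phi -107.0 q1,6 [  11.7 -151.3] z [ 0.001  0.    -1.   ] F [ 4.5 -2.  -0.6] T [-0.185 -0.476  0.012] w 13.0 ff 39.9
```

{"method": "send_rows", "body": {"motion": [[[0,0,0.0002,10,0.05],[0,0,0.0004,20,0.05],[0,0,0.0007,30,0.05],[0,0,0.0009,40,0.05],[0,0,0.0011,50,0.05]]]}}

```text
time_s: 12.22
ee_pos: [0.5472, 0.1804, 0.1447]
orientation: [-0.616, 3.08, 0.0]
contact_force: [3.4, -0.2, -0.8]
gripper_width: 0.0129
finger_force: 39.9
```

```bash
python3 go.py
```

```text
t12.22 p [547.2 180.4 144.7] phi -157.4 q1,6 [  11.7 -101. ] z [ 0.001  0.    -1.   ] F [ 3.4 -0.2 -0.8] T [-0.073 -0.463  0.021] w 12.9 ff 39.9
```

```bash
sed -i 's/"w %.1f/"j6",np.round(s["joint_torque"][5],4),"w %.1f/' go.py; python3 go.py
```

```text
t12.22 p [547.2 180.4 144.7] phi -157.4 q1,6 [  11.7 -101. ] z [ 0.001  0.    -1.   ] F [ 3.4 -0.2 -0.8] T [-0.073 -0.463  0.021] j6 -2.2206 w 12.9 ff 39.9
```

{"method": "send_rows", "body": {"motion": [[[0,0,0.0002,8,0.05],[0,0,0.0004,16,0.05],[0,0,0.0005,24,0.05],[0,0,0.0007,32,0.05]]]}}

```text
time_s: 12.72
ee_pos: [0.5472, 0.1805, 0.144]
orientation: [0.255, 3.13, 0.001]
contact_force: [3.3, 0.5, -1.3]
gripper_width: 0.0127
finger_force: 39.9
```

```bash
python3 go.py
```

```text
t12.72 p [547.2 180.5 144. ] phi 170.7 q1,6 [ 11.7 -69. ] z [ 0.001  0.    -1.   ] F [ 3.3  0.5 -1.3] T [-0.032 -0.514  0.075] j6 -1.7645 w 12.7 ff 39.9
```

{"method": "send_rows", "body": {"motion": [[[0,0,0.0002,8,0.05],[0,0,0.0004,16,0.05],[0,0,0.0005,24,0.05]]]}}

```text
time_s: 13.1
ee_pos: [0.5473, 0.1806, 0.1434]
orientation: [0.9, 3.009, 0.001]
contact_force: [3.2, 0.5, -2.0]
gripper_width: 0.0134
finger_force: 39.9
```

```bash
python3 go.py
```

```text
t13.10 p [547.3 180.6 143.4] phi 146.7 q1,6 [ 11.7 -45. ] z [ 0.001  0.    -1.   ] F [ 3.2  0.5 -2. ] T [ 0.104 -0.578  0.082] j6 -1.7617 w 13.4 ff 39.9
```

{"method": "send_rows", "body": {"motion": [[[0,0,0.0002,8,0.05],[0,0,0.0004,16,0.05],[0,0,0.0006,24,0.05]]]}}

```text
time_s: 13.48
ee_pos: [0.5473, 0.1806, 0.1429]
orientation: [1.506, 2.756, 0.002]
contact_force: [3.5, 1.2, -1.1]
gripper_width: 0.0125
finger_force: 39.9
```

```bash
python3 go.py
```

```text
t13.47 p [547.3 180.6 142.9] phi 122.7 q1,6 [ 11.7 -21. ] z [ 0.001  0.    -1.   ] F [ 3.5  1.2 -1.1] T [ 0.055 -0.567  0.056] j6 -1.7636 w 12.5 ff 39.9
```

{"method": "send_rows", "body": {"motion": [[[0,0,0.0002,8,0.05],[0,0,0.0004,16,0.05],[0,0,0.0006,24,0.05]]]}}

```text
time_s: 13.85
ee_pos: [0.5474, 0.1806, 0.1423]
orientation: [2.046, 2.383, 0.002]
contact_force: [3.9, -0.4, -0.5]
gripper_width: 0.0128
finger_force: 39.9
```

```bash
python3 go.py
```

```text
t13.85 p [547.4 180.6 142.3] phi 98.7 q1,6 [11.7  3. ] z [ 0.001  0.001 -1.   ] F [ 3.9 -0.4 -0.5] T [ 0.012 -0.494  0.023] j6 -1.7642 w 12.8 ff 39.9
```

{"method": "send_rows", "body": {"motion": [[[0,0,0.0002,8,0.05],[0,0,0.0004,16,0.05],[0,0,0.0005,24,0.05]]]}}

```text
time_s: 14.22
ee_pos: [0.5475, 0.1806, 0.1418]
orientation: [2.497, 1.906, 0.002]
contact_force: [4.3, 0.5, -1.9]
gripper_width: 0.0127
finger_force: 40.0
```

```bash
python3 go.py
```

```text
t14.22 p [547.5 180.6 141.8] phi 74.7 q1,6 [11.7 27. ] z [ 0.002  0.001 -1.   ] F [ 4.3  0.5 -1.9] T [ 0.006 -0.57   0.094] j6 -1.7628 w 12.7 ff 40.0
```

{"method": "send_rows", "body": {"motion": [[[0,0,0.0002,8,0.05],[0,0,0.0004,16,0.05],[0,0,0.0005,24,0.05]]]}}

```text
time_s: 14.6
ee_pos: [0.5475, 0.1806, 0.1413]
orientation: [2.839, 1.345, 0.003]
contact_force: [4.9, 0.8, -1.9]
gripper_width: 0.0128
finger_force: 40.0
```

```bash
python3 go.py
```

```text
t14.60 p [547.5 180.6 141.3] phi 50.7 q1,6 [11.7 51. ] z [ 0.002  0.001 -1.   ] F [ 4.9  0.8 -1.9] T [-0.065 -0.616  0.12 ] j6 -1.7611 w 12.8 ff 40.0
```

{"method": "send_rows", "body": {"motion": [[[0,0,0.0002,8,0.05],[0,0,0.0004,16,0.05]]]}}

```text
time_s: 14.85
ee_pos: [0.5476, 0.1805, 0.141]
orientation: [2.999, 0.937, 0.003]
contact_force: [4.2, -1.1, -0.3]
gripper_width: 0.0124
finger_force: 40.0
```

```bash
python3 go.py
```

```text
t14.85 p [547.6 180.5 141. ] phi 34.7 q1,6 [11.7 67. ] z [ 0.002  0.    -1.   ] F [ 4.2 -1.1 -0.3] T [-0.12  -0.459  0.164] j6 -1.6856 w 12.4 ff 40.0
```

{"method": "send_rows", "body": {"motion": [[[0,0,0.0001,5,0.05],[0,0,0.0002,10,0.05]]]}}

```text
time_s: 15.1
ee_pos: [0.5476, 0.1805, 0.1409]
orientation: [3.068, 0.675, 0.003]
contact_force: [4.0, -1.4, 0.4]
gripper_width: 0.0129
finger_force: 40.0
```

```bash
python3 go.py
```

```text
t15.10 p [547.6 180.5 140.9] phi 24.8 q1,6 [11.7 76.9] z [ 0.002  0.    -1.   ] F [ 4.  -1.4  0.4] T [-0.164 -0.548  0.164] j6 -0.9303 w 12.9 ff 40.0
```

{"method": "send_rows", "body": {"motion": [[[0,0,0.0001,5,0.05],[0,0,0.0002,10,0.05]]]}}

```text
time_s: 15.35
ee_pos: [0.5476, 0.1805, 0.1408]
orientation: [-3.115, -0.405, -0.003]
contact_force: [4.7, -0.2, 0.7]
gripper_width: 0.0126
finger_force: 40.0
```

```bash
python3 go.py
```

```text
t15.35 p [547.6 180.5 140.8] phi 14.8 q1,6 [11.7 86.9] z [ 0.002  0.    -1.   ] F [ 4.7 -0.2  0.7] T [-0.161 -0.369  0.275] j6 -0.8903 w 12.6 ff 40.0
```

{"method": "send_rows", "body": {"motion": [[[0,0,0,1.5,0.05]]]}}

```text
time_s: 15.48
ee_pos: [0.5476, 0.1805, 0.1407]
orientation: [-3.12, -0.367, -0.003]
contact_force: [4.4, 0.3, 1.3]
gripper_width: 0.0129
finger_force: 40.0
```

```bash
python3 go.py
python3 - <<'E'
from bench import *
for i in range(8): camera("scene"); s=get_state(); print(round(s["torque"][2],3),round(s["joint_torque"][5],3),s["q"][5].round(4))
E
```

```text
t15.47 p [547.6 180.5 140.7] phi 13.4 q1,6 [11.7 88.3] z [ 0.002  0.    -1.   ] F [4.4 0.3 1.3] T [-0.162 -0.54   0.171] j6 0.3283 w 12.9 ff 40.0
0.052 0.093 1.5408
-0.002 0.315 1.5391
0.006 0.098 1.5386
0.007 0.026 1.5384
0.001 0.008 1.5384
0.014 0.004 1.5384
0.015 0.003 1.5384
-0.002 0.003 1.5384
```

{"method": "send_rows", "body": {"motion": [[[0,0,0,0,0.2],[0,0,0,0,0.4],[0,0,-0.01,0,0.4],[0,0,-0.06,0,0.4],[0,0,-0.1,0,0.4]]]}}

```text
time_s: 16.5
ee_pos: [0.5468, 0.1804, 0.2424]
orientation: [-3.12, -0.368, -0.001]
contact_force: [0.0, 0.3, 1.0]
gripper_width: 0.038
finger_force: 0.0
```

```bash
python3 go.py 380 100 240 13
```

```text
t16.50 p [546.8 180.4 242.4] phi 13.5 q1,6 [11.7 88.2] z [ 0.  0. -1.] F [0.  0.3 1. ] T [-0.042  0.155 -0.018] j6 -0.0014 w 38.0 ff 0.0
to [380. 100. 240.] shift mm [-180.9   39.3    2.3] turn 0.5 or -179.5
```

{"method": "send_rows", "body": {"motion": [[[-0.1,0.19,-0.03,0,0.4],[-0.1,0.19,-0.03,0,0.4],[-0.1,0.19,-0.03,0,0.4],[-0.1,0.19,-0.03,0,0.4],[-0.1,0.19,-0.03,0,0.4]]]}}

```text
time_s: 17.12
ee_pos: [0.4936, -0.0291, 0.2712]
orientation: [3.12, 0.364, 0.002]
contact_force: [0.2, 0.0, -0.2]
gripper_width: 0.038
finger_force: 0.0
```

```bash
python3 go.py
python3 - <<'E'
from bench import *
from h import *
o=[]
for n in("top","scene"):
    c=camera(n);np.savez(n+"5.npz",**c)
    x,y=(220,160) if n=="top" else (330,160)
    o.append(cv2.resize(c["frame"][y:y+90,x:x+110],(396,324),interpolation=cv2.INTER_CUBIC))
    a=np.load(n+"0.npz")["frame"]
    for nm,(u,v,w) in dict(top=dict(glass=(199,266,25),saucer=(451,283,32),glue=(226,130,12),other=(332,123,28)),scene=dict(glass=(420,153,18),glue=(436,251,12),other=(330,278,28)))[n].items():
        d=np.abs(a[v-w:v+w,u-w:u+w].astype(int)-c["frame"][v-w:v+w,u-w:u+w]).max(2);print(n,nm,"changed px",(d>60).sum(),d.size)
cv2.imwrite("pics/final.png",np.hstack(o))
E
```

```text
t17.12 p [493.6 -29.1 271.2] phi 13.3 q1,6 [-11.   65.7] z [ 0.001 -0.    -1.   ] F [ 0.2  0.  -0.2] T [-0.009  0.171  0.036] j6 -0.4684 w 38.0 ff 0.0
top glass changed px 29 2500
top saucer changed px 345 4096
top glue changed px 0 576
top other changed px 0 3136
scene glass changed px 7 1296
scene glue changed px 0 576
scene other changed px 0 3136
```

View pics/final.png

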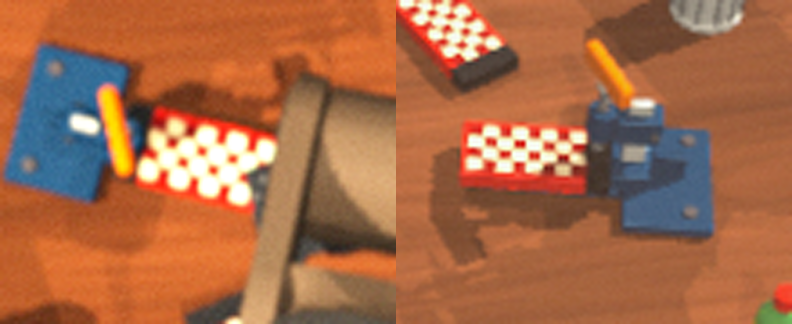

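The leaf looks square and home under the foot, with the T-grip turned and the neighbours unmoved. The pixels that changed around the saucer are the arm's shadow. One quick numeric check before I hand in.

Run:
```python
from h import *
c=np.load("scene5.npz");m=masks(c["frame"])
g=cv2.morphologyEx((m["red"]|m["white"]).astype(np.uint8),cv2.MORPH_CLOSE,np.ones((3,3)))
p=blob(g,(450-330+330-10-440+345,494,190,214)) if 0 else blob(g,(452,494,190,216)) if 0 else blob(g,(340,394,190,216))
a=np.radians(75.5);X=np.array([np.cos(a),np.sin(a)]);Y=np.array([X[1],-X[0]])
P=ray(c,p,.030)*1000-[549.5,192.6];l,t=P@X,P@Y
print("rear %.1f front of red %.1f lat %.1f..%.1f"%(*np.percentile(l,[2,98]),*np.percentile(t,[2,98])))
for lo,hi in((-125,-90),(-75,-40)):
    k=(l>lo)&(l<hi);print("far edge lat",lo,round(np.percentile(t[k],5),1))
```

```text
rear -131.7 front of red -22.1 lat -29.5..48.8
far edge lat -125 -27.6
far edge lat -75 -27.9
```

```bash
python3 -c "
from bench import *
print(close_job())"
```

```text
the job is handed in; nothing more can be done
None
```

I laid the leaf on the jaw, slid it square and home against the stop, let go, then snugged the screw to about 0.27 N m (estimated from noisy torque readings) and left it clamped; the arm is clear, the other items look unmoved, and the job is handed in at about 17 s.

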